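Stop the chopping block rocking

ROBOT

A 6-joint arm with a two-finger parallel gripper is mounted at the origin on a cart in front of the work surface, level with it; the furniture and walls round the work are solid. World frame = base frame: x ahead of the robot, y to its left, z up, the work surface at z = 0. Lengths are in m, angles in rad, forces in N, time in s.
With the tool pointing down it reaches from about 0.35 to 0.85 m from the base axis. Payload 8.1 kg.
Tool frame: the origin (TCP) lies between the finger pads; the fingertips stand 11 mm ahead of it and the grasp point (between the pads) lies 8 mm behind it (robot.tips_ahead is the distance from the TCP to the fingertips, in m); z points along the fingers, y is the line along which they close (so a half turn about z gives the same grasp; the last joint's range is limited). The gripper opens to 93 mm and grips with 3 to 60 N. Pads are 15 mm wide; open, the fingers measure 128 mm over their backs; the gripper's body (75 mm by 188 mm) begins 65 mm behind the grasp point.
Start: joints at [1.253, 0.13, 1.488, -0, 1.523, -0.085], TCP at [0.138, 0.584, 0.23] pointing down, gripper open.
Joint ranges: [-2.96, 2.96], [-0.89, 2.26], [0.02, 2.5], [-1.34, 4.48], [0, 2.73], [-2.66, 2.66]. Speed limits (rad/s): [2.39, 2.39, 2.79, 3.14, 3.14, 3.14].

INTERFACE

Orientations are given as a rotation vector (axis times angle).
In Python, from plant import robot gives the robot as it stands. The module is installed in compiled form; this text tells all that it offers.
- The arm moves only by the tool move_arm, never from a script. Its argument "deltas" is one flat list of numbers, 7 for each row, row after row: the shift along the tool's x, y, z in m, then the turn, a rotation vector about the tool's x, y, z in rad, then the opening, from 0 (shut) to 1 (fully open). A call has 1 to 12 rows; each row is the pose to reach, as a shift and turn from the pose commanded when the call began, along the tool's axes at that moment; what a row does not reach only later rows make up. A row lasts 1/8 s, in which the tool goes at most 62.5 mm and 10.7 degrees, less where a joint would pass 70% of its speed; a pose out of reach is approached as far as the arm can. A call with a gripper value outside its range is refused whole. The fingers move at their own pace and stop on an object; "squeeze" is the grip in N (left out, the last holds). Time passes only in rows, so rows that repeat a pose let the fingers close. It gives the time, the measured TCP pose, the force, the opening and the grip force at its end, in the units of the state.
- robot.read_state(): the state, without advancing time (a new reading comes with each control period).
- robot.read_camera(name): name is "scene" or "side" or "wrist"; returns (picture, depth): 420x560x3 uint8, red, green, blue; 420x560 float32, m along the optical axis (not along the pixel's ray), 0 where there is no reading.
- robot.camera_model(name): a dict with "K" (3x3 intrinsics, pixels), "k1" (the pictures are not rectified: a ray, as slopes to the right and down, at radius r is drawn at 1 + k1 r^2 times it, then the intrinsics apply), "R" (3x3) and "t" (3): a world point X has camera coordinates R X + t; the wrist camera has in their place "tool_from_camera" (4x4, takes a point from camera to tool coordinates, whose origin is the TCP and whose axes are the flange's). Camera axes: x right, y down, z forward; pixel columns grow to the right and rows downward; lengths in m; the calibration is good to about 2 mm. A picture is of the moment at which its call begins: read the wrist's pose just before it. camera_model takes no time and is no camera call.
- robot.close_job(): hands the job in; it is judged then, once.
Trained networks look in the newest picture that a camera, given by its name, has taken for a name from the list of things; names that differ only in an ending like _2 or _b are one class to them, and where a whole thing is asked for, a point or a joint stands for the part that bears it (a point fixed in the world has none). Each returns a list of dicts, best first, with "confidence" (0 to 1); they miss things now and then, are a little off and sometimes report something else, mostly with a low value. They report only what shows in the picture. A call takes as long as a camera call. They do not tell look-alikes from the thing itself.
- robot.recognise(camera, label): "uv" ([column, row] in pixels, amid what is visible of it).
The state is a dict: "t": time; "q": joint angles; "dq": joint speeds; "joint_torque": joint torques, N m; "tool_pos": TCP position; "orientation": TCP orientation; "force": force on the tool from outside, world axes, zero at the start; "wrist_torque": the same for the moment, N m; "opening": finger opening in m; "gripper_force": force on a finger pad.
Only numpy, scipy, OpenCV 4.12 (cv2) and the standard library are available. Lean on these libraries where they do the work, as an engineer would, in place of code of your own. Each camera call takes 0.05 s, during which the arm holds its last target. There are 200 camera calls.

TASK

The small wooden chopping block rocks on the worktop because one of its four rubber feet is worn short and hangs just clear of the surface. Press gently on the corners of the block one after another, straight down over the feet, to feel which corner gives; then slide the thin end of the grey wedge in under that foot until it just takes up the gap, so that the block stands firm and still level, let go of the wedge, and press that corner once more, firmly enough to load the wedge, to make sure that the rocking is gone. Leave the wedge in place, never put more than about 2 kg on the block, do not shift it by more than half a centimetre, and leave the other things alone.

Things in the scene. Friction and masses are not known exactly. Their poses are not given: they have to be found in the camera images.
- block: square chopping block of glued light and darker wood strips, 150 x 150 mm, on four black rubber feet; top 48 mm, wooden underside 14 mm above the worktop; about 0.9 kg. Origin: on the worktop under its centre; x and y along its edges, z up. The feet (20 mm across) stand 57 mm from the centre along both x and y. Pushed sideways with more than about 3 N it may slide
- block_top (a point): middle of the block's top. At rest the block stands level on three good feet; the worn one (only pressing tells which) ends 2 to 6 mm above the worktop. Pressed over the worn foot with 1 to 2 N the block tips down onto it; over the others it stays firm. Driven in too far, the wedge shoves or lifts the block
- wedge: grey plastic wedge with a ribbed ramp, 88 mm long, 28 mm wide, 45 g, lying flat. Origin: on the worktop under its middle; x along it to the thin end, z up. The ramp rises evenly from 1.2 mm at x = +44 mm to 10 mm at x = -14 mm; behind (x = -14 to -44 mm) is an 18 mm high block to hold it by. Let go under a foot, it stays by friction
- wedge_tip (a point): middle of the wedge's thin edge, at the worktop
- wedge_grip (a point): middle of the top of the wedge's 18 mm high grip block, 29 mm behind the wedge's middle
- salt_shaker: small glass shaker with a steel cap, 45 mm wide, 87 mm high, a bystander; origin under its centre
- tape_roll: roll of beige tape lying flat, 104 mm across, 25 mm high, a bystander; origin under its centre
- sauce_cup: small steel sauce cup, 68 mm across, 40 mm high, a bystander; origin under its centre
Mind the look-alikes: they are no part of the job. Several things look just like the wedge: the one meant starts farthest to the robot's left.

How it is judged:
On the way, in this order (a step that is already met when the one before it is completed fails the run):
1. the corner over the worn foot is pressed and the block is felt to rock (contact force between the fingers and block above 0.8 N and angle between block's own z axis and vertical above 0.018 rad), for 0.05 s.
2. with the wedge in and let go, that corner is pressed again: the wedge carries the press and the block stays level (contact force between the fingers and block above 3 N and contact force between wedge and block above 2 N and contact force between the fingers and wedge below 0.1 N and angle between block's own z axis and vertical below 0.005 rad), for 0.1 s.
At the end, for the whole second after the job is handed in: the wedge lies flat on the worktop with the worn foot resting on its ramp (bearing on it), the block stands within 0.005 rad (0.3 degrees) of level less than 6 mm from where it was, and both are at rest (contact force between wedge and block above 0.1 N and angle between block's own z axis and vertical below 0.005 rad and angle between wedge's own z axis and vertical below 0.05 rad and height (world z) of wedge below 0.004 m and distance of block from where it was at the start of the episode below 0.006 m and linear speed of each of block, wedge below 0.01 m/s); the robot touches nothing.
It fails at once if the robot presses the block with more than 25 N (contact force between the fingers and block above 25 N).
It fails at once if the wedge is driven against the block with more than 25 N (contact force between wedge and block above 25 N).
It fails at once if the block is shoved more than 6 mm (distance of block from where it was at the start of the episode above 0.006 m).
It fails at once if a bystander is disturbed (distance of any of salt_shaker, tape_roll, sauce_cup from where it was at the start of the episode above 0.03 m).
It also fails if it takes over 72 s, if anything falls off the work surface, if the arm or the gripper's body presses on something with over 40 N, if the wrist force passes 120 N, or if a joint passes its speed limit or range.

## Working session

There is one attempt and no reset: what is moved stays moved. The work goes in short steps, Python scripts to look and compute and a tool call to move; the robot and the scene stay as the last step left them, time stands still between calls to the robot, and variables do not carry over. Pictures are saved under pics/ and viewed, at most 10 in all, crops included, and the job is handed in when it is done.

Besides the shell and the picture viewer there is one more tool, called after "Request:" by a JSON object that holds its "api" and its "payload". move_arm: Moves the arm, as the interface text tells. Its arguments: {"type":"object","properties":{"deltas":{"type":"array","items":{"type":"number"}},"squeeze":{"type":"number"}},"required":["deltas"]}

```bash
mkdir -p pics; cat > h.py <<'E'
import numpy as np, cv2
from scipy.spatial.transform import Rotation as Ro
from plant import robot
def rays(cam,uv):
    m=robot.camera_model(cam);K=np.array(m["K"]);k=m["k1"]
    d=(np.asarray(uv,float).reshape(-1,2)-K[:2,2])/[K[0,0],K[1,1]]
    s=d.copy()
    for _ in range(20): s=d/(1+k*(s**2).sum(1,keepdims=True))
    return np.c_[s,np.ones(len(s))]
def pose(cam):
    m=robot.camera_model(cam)
    if "R" in m: R=np.array(m["R"]).T; return R,-R@np.array(m["t"])
    st=robot.read_state();T=np.array(m["tool_from_camera"]);Rt=Ro.from_rotvec(st["orientation"]).as_matrix()
    return Rt@T[:3,:3],Rt@T[:3,3]+np.array(st["tool_pos"])
def onz(cam,uv,z,P=None):
    R,c=P or pose(cam);d=rays(cam,uv)@R.T
    return c+d*((z-c[2])/d[:,2:3])
def cloud(cam,depth,P=None):
    R,c=P or pose(cam);v,u=np.mgrid[:420,:560]
    r=rays(cam,np.c_[u.ravel(),v.ravel()])*depth.reshape(-1,1)
    return (r@R.T+c).reshape(420,560,3)
def proj(cam,X,P=None):
    R,c=P or pose(cam);p=(np.asarray(X).reshape(-1,3)-c)@R;s=p[:,:2]/p[:,2:]
    m=robot.camera_model(cam);K=np.array(m["K"])
    s=s*(1+m["k1"]*(s**2).sum(1,keepdims=True));return s*[K[0,0],K[1,1]]+K[:2,2]
E
python3 - <<'E'
from h import *
for c in ["scene","side","wrist"]:
    P=pose(c);p,d=robot.read_camera(c);cv2.imwrite(f"pics/{c}0.png",p[:,:,::-1]);np.savez(f"{c}0.npz",p=p,d=d,R=P[0],c=P[1])
    print(c,P[1].round(3))
    for l in ["block","wedge","salt_shaker","tape_roll","sauce_cup"]:
        r=robot.recognise(c,l)
        for x in r: 
            u,v=map(int,x["uv"]); print(l,np.round(x["uv"]),round(x["confidence"],2),onz(c,x["uv"],0.01,P).round(3), cloud(c,d,P)[v,u].round(3))
a=cv2.imread("pics/scene0.png");b=cv2.imread("pics/side0.png")
cv2.imwrite("pics/both.png",cv2.resize(np.hstack([a,b]),(800,300)))
s=robot.read_state();print(s["t"],s["orientation"],s["force"],robot.tips_ahead)
E
```

```text
scene [-0.041 -0.325  0.822]
block [297. 226.] 0.69 [[ 0.493 -0.138  0.01 ]] [ 0.47  -0.145  0.045]
wedge [348. 310.] 0.89 [[ 0.345 -0.324  0.01 ]] [ 0.346 -0.323  0.008]
wedge [369. 257.] 0.83 [[ 0.489 -0.323  0.01 ]] [ 0.49  -0.32   0.011]
wedge [218. 172.] 0.66 [[0.56  0.127 0.01 ]] [0.553 0.122 0.024]
wedge [195. 192.] 0.58 [[0.471 0.145 0.01 ]] [0.471 0.148 0.01 ]
salt_shaker [256. 162.] 0.61 [[0.64  0.052 0.01 ]] [0.602 0.033 0.055]
tape_roll [217. 169.] 0.75 [[0.568 0.136 0.01 ]] [0.559 0.129 0.025]
sauce_cup [297. 168.] 0.94 [[ 0.671 -0.058  0.01 ]] [ 0.677 -0.054  0.005]
side [-0.177 -0.192  0.878]
block [313. 224.] 0.93 [[ 0.509 -0.148  0.01 ]] [ 0.48  -0.148  0.05 ]
wedge [379. 285.] 0.7 [[ 0.349 -0.328  0.01 ]] [ 0.351 -0.327  0.006]
wedge [379. 239.] 0.57 [[ 0.487 -0.325  0.01 ]] [ 0.49  -0.325  0.007]
wedge [204. 221.] 0.52 [[0.471 0.146 0.01 ]] [0.471 0.148 0.01 ]
salt_shaker [254. 180.] 0.75 [[0.645 0.044 0.01 ]] [0.602 0.034 0.059]
tape_roll [215. 193.] 0.81 [[0.574 0.144 0.01 ]] [ 0.586  0.151 -0.002]
sauce_cup [291. 176.] 0.9 [[ 0.68 -0.06  0.01]] [ 0.68  -0.059  0.012]
wrist [0.057 0.603 0.385]
0.9 [-3.64880704e-01 -3.12032898e+00  9.37890875e-06] [-0.03900713 -0.70762044 -0.12590229] 0.011
```

View pics/scene0.png

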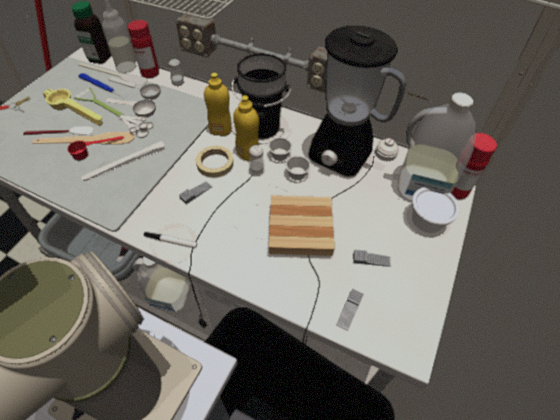

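The scene picture shows the block at (300,223), with three wedge-like things: (195,192), (371,258) and (348,310). The one at (195,192) has y≈+0.15 and so lies farthest to the robot's left. It fits the description. The network's fourth "wedge" at (218,172) is the tape roll.

```bash
cat >> h.py <<'E'
def local(target,yaw=None):
    """shift (tool axes) to a TCP target; yaw: angle of tool x axis in world -> turn about tool z"""
    s=robot.read_state();R=Ro.from_rotvec(s["orientation"]).as_matrix()
    out=R.T@(np.array(target)-s["tool_pos"])
    y0=np.arctan2(R[1,0],R[0,0]);t=None
    if yaw is not None: t=-((yaw-y0+np.pi)%(2*np.pi)-np.pi)
    return out.round(4),t,y0
E
python3 - <<'E'
from h import *
s=robot.read_state();R=Ro.from_rotvec(s["orientation"]).as_matrix();print(R.round(3))
print(np.array(robot.camera_model("wrist")["tool_from_camera"]).round(3))
print(local([0.45,0.05,0.30]),s["q"])
z=np.load("scene0.npz");C=cloud("scene",z["d"],(z["R"],z["c"]))
m=(C[...,2]>0.035)&(C[...,2]<0.06)&(abs(C[...,0]-0.49)<.13)&(abs(C[...,1]+.145)<.13)
p=C[m];print(len(p),cv2.minAreaRect(p[:,:2].astype(np.float32)),np.median(p[:,2]))
p=z["p"][150:230,150:250,::-1]
cv2.imwrite("pics/crop_w.png",cv2.resize(p,None,fx=6,fy=6,interpolation=cv2.INTER_CUBIC))
E
```

```text
[[-0.973  0.231 -0.   ]
 [ 0.231  0.973 -0.   ]
 [ 0.    -0.    -1.   ]]
[[-0.    -0.956 -0.295  0.083]
 [ 1.    -0.001  0.001 -0.   ]
 [-0.001 -0.295  0.956 -0.155]
 [ 0.     0.     0.     1.   ]]
(array([-0.4264, -0.4475, -0.0704]), None, np.float64(2.908776772607827)) [ 1.25261253e+00  1.30392991e-01  1.48821797e+00  9.11296773e-07
  1.52298798e+00 -8.53679564e-02]
3443 ((0.48780345916748047, -0.1484314352273941), (0.1538708657026291, 0.15029287338256836), 24.327571868896484) 0.0477115358126573
```

View pics/crop_w.png

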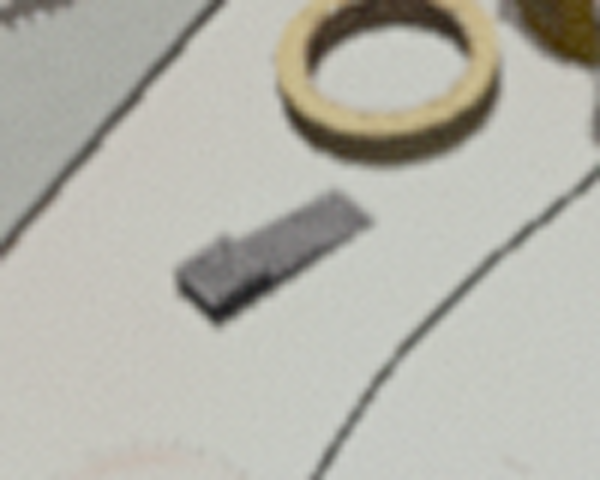

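The crop confirms a grey ribbed wedge: grip block at about (187,196), thin end at about (209,184) in the full picture. It lies near the tape roll, and no other wedge is on this side. Next I bring the wrist camera over it.

```bash
python3 - <<'E'
from h import *
print(local([0.43,0.15,0.25])[0],local([0.43,-0.13,0.25])[0])
E
```

```text
[-0.3838 -0.3548 -0.0204] [-0.4484 -0.6273 -0.0204]
```

Request:
{"api": "move_arm", "payload": {"deltas": [-0.384,-0.355,-0.02,0,0,0,0.6,-0.384,-0.355,-0.02,0,0,0,0.6,-0.384,-0.355,-0.02,0,0,0,0.6,-0.384,-0.355,-0.02,0,0,0,0.6,-0.384,-0.355,-0.02,0,0,0,0.6,-0.384,-0.355,-0.02,0,0,0,0.6,-0.384,-0.355,-0.02,0,0,0,0.6,-0.384,-0.355,-0.02,0,0,0,0.6,-0.384,-0.355,-0.02,0,0,0,0.6,-0.384,-0.355,-0.02,0,0,0,0.6,-0.384,-0.355,-0.02,0,0,0,0.6,-0.384,-0.355,-0.02,0,0,0,0.6]}}

```text
t: 2.4
tool_pos: [0.4296, 0.1508, 0.2496]
orientation: [-0.362, -3.12, -0.0]
force: [0.1, 1.0, 0.3]
opening: 0.0555
gripper_force: 0.0
```

```bash
python3 - <<'E'
from h import *
P=pose("wrist");p,d=robot.read_camera("wrist");np.savez("w1.npz",p=p,d=d,R=P[0],c=P[1])
cv2.imwrite("pics/w1.png",p[:,:,::-1])
print(robot.recognise("wrist","wedge"))
C=cloud("wrist",d,P);print(robot.read_state()["tool_pos"])
m=(C[...,2]>0.0135)&(C[...,2]<0.023)&(np.hypot(C[...,0]-.471,C[...,1]-.146)<.07)
q=C[m];print("grip",len(q),cv2.minAreaRect(q[:,:2].astype(np.float32)),np.median(q[:,2]))
E
```

```text
[{'uv': [283.6, 216.2], 'confidence': 0.62}, {'uv': [2.5, 279.2], 'confidence': 0.41}]
[0.42970001 0.15072403 0.24965917]
grip 564 ((0.4860614240169525, 0.15491902828216553), (0.03340296819806099, 0.1097387745976448), 86.65339660644531) 0.017877013154744964
```

View pics/w1.png

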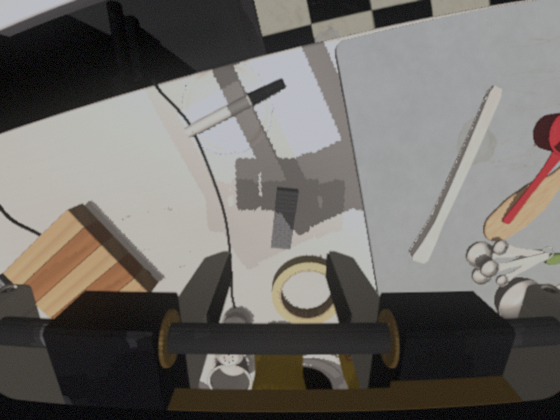

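Wrist view: the wedge is at about (285,218), its grip block at the top (288,198) and thin end at the bottom (283,247), pointing away from the robot. The block is at lower left (80,260). I fit the wedge and look over the block.

```bash
python3 - <<'E'
from h import *
z=np.load("w1.npz");P=(z["R"],z["c"]);C=cloud("wrist",z["d"],P);p=z["p"]
m=(np.arange(560)[None]>262)&(np.arange(560)[None]<308)&(np.arange(420)[:,None]>176)&(np.arange(420)[:,None]<260)
sub=C[176:260,262:308]
h=(sub[...,2]>0.0145)&(sub[...,2]<.025);q=sub[h];print(len(q),cv2.minAreaRect(q[:,:2].astype(np.float32)),q.mean(0))
h=(sub[...,2]>0.0035)&(sub[...,2]<.025);q=sub[h];print(len(q),cv2.minAreaRect(q[:,:2].astype(np.float32)),q.mean(0))
t=(sub[...,2]>0.004)&(sub[...,2]<.012);t=sub[t];print(t.mean(0),np.percentile(sub[...,2],[5,20,50,80,95]).round(4))
cv2.imwrite("pics/w1c.png",cv2.resize(p[176:260,252:318,::-1],None,fx=7,fy=7,interpolation=cv2.INTER_CUBIC))
print(local([0.45,-0.10,0.25])[0])
E
```

```text
488 ((0.4836297333240509, 0.1541961133480072), (0.03291314095258713, 0.10452525317668915), 85.26081085205078) [0.44879441 0.15668257 0.01781594]
1138 ((0.48373791575431824, 0.1475989818572998), (0.04683016985654831, 0.10651146620512009), 85.74627685546875) [0.46940064 0.15064308 0.01163256]
[0.48360786 0.14609207 0.00706411] [-0.001  -0.0003  0.0007  0.0072  0.0181]
[-0.0772 -0.2394 -0.0004]
```

View pics/w1c.png

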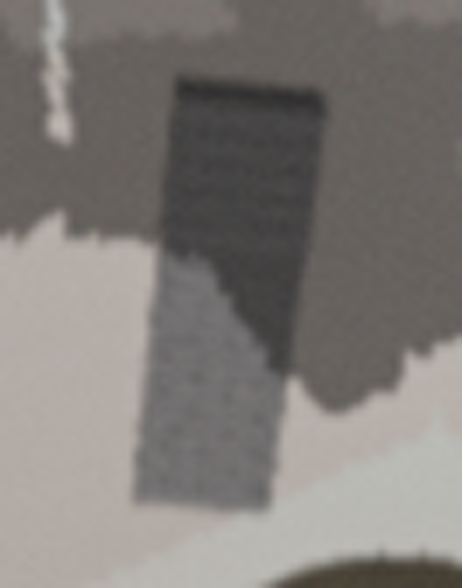

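```bash
python3 - <<'E'
from h import *
z=np.load("w1.npz");P=(z["R"],z["c"]);C=cloud("wrist",z["d"],P)
f=lambda a,zz: onz("wrist",np.array(a)/7+[252,176],zz,P)
t=f([(135,502),(268,510)],.001);b=f([(178,97),(322,112)],.018);b0=f([(180,78),(325,92)],.0)
for a in (t,b,b0): print(a.round(4),np.linalg.norm(a[0]-a[1]),a.mean(0).round(4))
d=(t.mean(0)-b.mean(0))[:2];print(np.linalg.norm(d),np.degrees(np.arctan2(d[1],d[0])))
s=C[176:260,252:318];h=(s[...,2]>.0145)&(s[...,2]<.022)&(s[...,0]<.49)
print(cv2.minAreaRect(s[h][:,:2].astype(np.float32)))
E
```

```text
[[0.5149 0.1205 0.001 ]
 [0.5228 0.1463 0.001 ]] 0.02696678688336476 [0.5188 0.1334 0.001 ]
[[0.4319 0.1491 0.018 ]
 [0.4407 0.1741 0.018 ]] 0.02651133188202988 [0.4363 0.1616 0.018 ]
[[0.4323 0.1494 0.    ]
 [0.4413 0.1757 0.    ]] 0.027841180635773462 [0.4368 0.1625 0.    ]
0.08724194137294593 -18.873500913444857
((0.4488932192325592, 0.15653382241725922), (0.02796078473329544, 0.030652260407805443), 71.07389831542969)
```

Request:
{"api": "move_arm", "payload": {"deltas": [-0.077,-0.24,0,0,0,0,0.2,-0.077,-0.24,0,0,0,0,0.2,-0.077,-0.24,0,0,0,0,0.0,-0.077,-0.24,0,0,0,0,0.0,-0.077,-0.24,0,0,0,0,0.0,-0.077,-0.24,0,0,0,0,0,-0.077,-0.24,0,0,0,0,0]}}

```text
t: 3.38
tool_pos: [0.4498, -0.0998, 0.2497]
orientation: [-0.361, -3.121, -0.001]
force: [0.4, 0.2, -0.2]
opening: 0.0002
gripper_force: 0.0
```

```bash
python3 - <<'E'
from h import *
P=pose("wrist");p,d=robot.read_camera("wrist");np.savez("w2.npz",p=p,d=d,R=P[0],c=P[1])
C=cloud("wrist",d,P);s=robot.read_state();print(s["tool_pos"],s["force"],s["opening"],s["t"])
m=((C[...,2]>0.042)&(C[...,2]<0.054)&(np.hypot(C[...,0]-.488,C[...,1]+.148)<.12)).astype(np.uint8)
m=cv2.morphologyEx(m,cv2.MORPH_OPEN,np.ones((5,5)))
n,l,st,_=cv2.connectedComponentsWithStats(m);i=1+st[1:,4].argmax();q=C[l==i]
print(st[i],cv2.minAreaRect(q[:,:2].astype(np.float32)),np.median(q[:,2]))
o=p[:,:,::-1].copy();cs,_=cv2.findContours((l==i).astype(np.uint8),0,1);cv2.drawContours(o,cs,-1,(0,255,0),1);cv2.imwrite("pics/w2.png",o)
E
```

```text
[ 0.44984162 -0.09980645  0.24968568] [-0.13124643 -0.02457819  0.194642  ] 0.00021846926770541084 3.425
[  165   146   166   147 12223] ((0.486702024936676, -0.14766928553581238), (0.1497674584388733, 0.15124069154262543), 24.200088500976562) 0.048074703463532376
```

View pics/w2.png

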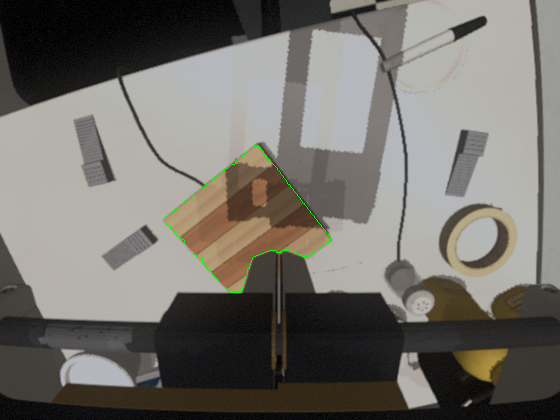

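The overlay shows the block outlined in green, centred near (247,218), with the fingers covering its far corner. Block: centre (0.487,−0.148), yaw 24.2°. Wedge: tip (0.519,0.133), pointing −18.9°. I press corner A (x+, y+) first.

Request:
{"api": "move_arm", "payload": {"deltas": [-0.0575,0.0418,0,0,0,0,0,-0.0575,0.0418,0.06,0,0,0,0,-0.0575,0.0418,0.12,0,0,0,0,-0.0575,0.0418,0.17,0,0,0,0,-0.0575,0.0418,0.187,0,0,0,0,-0.0575,0.0418,0.187,0,0,0,0,-0.0575,0.0418,0.187,0,0,0,0]}}

```text
t: 4.3
tool_pos: [0.5168, -0.0739, 0.0645]
orientation: [0.363, 3.118, -0.001]
force: [0.4, -0.2, 0.1]
opening: 0.0004
gripper_force: 0.0
```

Request:
{"api": "move_arm", "payload": {"deltas": [0,0,0.0005,0,0,0,0,0,0,0.001,0,0,0,0,0,0,0.0015,0,0,0,0,0,0,0.002,0,0,0,0,0,0,0.0025,0,0,0,0,0,0,0.0025,0,0,0,0]}}

```text
t: 5.05
tool_pos: [0.5152, -0.0741, 0.06]
orientation: [-0.365, -3.12, -0.0]
force: [-0.5, 0.2, -0.5]
opening: 0.0007
gripper_force: 0.0
```

Request:
{"api": "move_arm", "payload": {"deltas": [0,0,0.0005,0,0,0,0,0,0,0.001,0,0,0,0,0,0,0.0015,0,0,0,0,0,0,0.0015,0,0,0,0]}}

```text
t: 5.55
tool_pos: [0.5153, -0.0741, 0.0593]
orientation: [-0.365, -3.12, 0.0]
force: [-3.0, 0.6, 6.1]
opening: 0.0009
gripper_force: 3.4
```

Request:
{"api": "move_arm", "payload": {"deltas": [0,0,0.0005,0,0,0,0,0,0,0.0005,0,0,0,0]}}

```text
t: 5.8
tool_pos: [0.5154, -0.0741, 0.0592]
orientation: [-0.365, -3.12, 0.0]
force: [-6.1, 1.0, 11.3]
opening: 0.0004
gripper_force: 5.7
```

A is firm: 11 N with hardly any movement. On to corner B.

Request:
{"api": "move_arm", "payload": {"deltas": [0,0,-0.005,0,0,0,0,0.045,-0.034,-0.007,0,0,0,0,0.0904,-0.0678,-0.007,0,0,0,0,0.0904,-0.0678,-0.007,0,0,0,0,0.0904,-0.0678,-0.004,0,0,0,0,0.0904,-0.0678,-0.003,0,0,0,0,0.0904,-0.0678,-0.002,0,0,0,0,0.0904,-0.0678,-0.0012,0,0,0,0,0.0904,-0.0678,-0.0006,0,0,0,0,0.0904,-0.0678,0,0,0,0,0,0.0904,-0.0678,0.0002,0,0,0,0]}}

```text
t: 7.18
tool_pos: [0.4116, -0.1191, 0.0579]
orientation: [-0.365, -3.12, -0.0]
force: [-0.8, 1.6, 3.2]
opening: 0.0001
gripper_force: 1.4
```

Request:
{"api": "move_arm", "payload": {"deltas": [0,0,0.0005,0,0,0,0,0,0,0.001,0,0,0,0,0,0,0.001,0,0,0,0]}}

```text
t: 7.55
tool_pos: [0.4116, -0.1192, 0.0569]
orientation: [-0.365, -3.12, 0.0]
force: [-2.5, 0.5, 3.9]
opening: 0.0004
gripper_force: 1.9
```

B gives way, so I keep following it down until it seats.

Request:
{"api": "move_arm", "payload": {"deltas": [0,0,0.0005,0,0,0,0,0,0,0.001,0,0,0,0,0,0,0.0015,0,0,0,0,0,0,0.0015,0,0,0,0]}}

```text
t: 8.05
tool_pos: [0.4116, -0.1192, 0.0566]
orientation: [-0.365, -3.12, 0.0]
force: [-9.9, 3.7, 18.8]
opening: 0.0004
gripper_force: 9.6
```

```bash
python3 - <<'E'
from h import *
for c in ["scene","side"]:
    z=np.load(c+"0.npz");p,d=robot.read_camera(c)
    for n,D in (("0",z["d"]),("1",d)):
        C=cloud(c,D,(z["R"],z["c"]));L=C-np.array([.487,-.1478,0]);a=np.radians(24.2)
        x=L[...,0]*np.cos(a)+L[...,1]*np.sin(a);y=-L[...,0]*np.sin(a)+L[...,1]*np.cos(a)
        m=(abs(x)<.06)&(abs(y)<.06)&(abs(L[...,2]-.046)<.012);m&=~((x<-.0)&(y>.0))
        A=np.c_[x[m],y[m],np.ones(m.sum())];s=np.linalg.lstsq(A,L[...,2][m],rcond=None)[0];print(c,n,s.round(4),m.sum())
print(robot.read_state()["force"],robot.read_state()["tool_pos"])
E
```

```text
scene 0 [ 0.0007 -0.0009  0.0479] 1547
scene 1 [ 0.0294 -0.0282  0.0478] 608
side 0 [ 0.0002 -0.0001  0.0471] 1240
side 1 [ 0.0256 -0.0263  0.0473] 221
[-10.63011358   3.20296844  18.87255177] [ 0.41162529 -0.11923704  0.05663971]
```

Corner B (x−, y+, at about (0.412,−0.119)) is the worn one. The depth images show it tilting about 0.039 rad, a gap of about 3 mm. I lift off gently and go to hover over the wedge.

Request:
{"api": "move_arm", "payload": {"deltas": [0,0,-0.0015,0,0,0,0,0,0,-0.003,0,0,0,0,0,0,-0.006,0,0,0,0,0,0,-0.05,0,0,0,0.2,0,0.05,-0.1,0,0,0,0.5,0.01,0.11,-0.14,0,0,0.05,0.5,0.02,0.17,-0.14,0,0,0.098,0.5,0.027,0.23,-0.14,0,0,0.098,0.5,0.027,0.277,-0.14,0,0,0.098,0.5,0.027,0.277,-0.14,0,0,0.098,0.5,0.027,0.277,-0.14,0,0,0.098,0.5,0.027,0.277,-0.14,0,0,0.098,0.5]}}

```text
t: 9.65
tool_pos: [0.4493, 0.1553, 0.1953]
orientation: [-0.52, -3.098, 0.001]
force: [-0.0, -0.2, -0.6]
opening: 0.0464
gripper_force: 0.0
```

```bash
python3 - <<'E'
from h import *
s=robot.read_state();print(s["t"],s["tool_pos"],s["opening"],np.degrees(local([0,0,0])[2]))
# block check from scene
z=np.load("scene0.npz");p,d=robot.read_camera("scene")
for D in (z["d"],d):
    C=cloud("scene",D,(z["R"],z["c"]));m=(C[...,2]>0.042)&(C[...,2]<0.054)&(np.hypot(C[...,0]-.488,C[...,1]+.148)<.12)
    q=C[m];print(len(q),cv2.minAreaRect(q[:,:2].astype(np.float32)),q.mean(0))
P=pose("wrist");p,d=robot.read_camera("wrist");C=cloud("wrist",d,P)
h=(C[...,2]>.0145)&(C[...,2]<.022)&(np.hypot(C[...,0]-.449,C[...,1]-.1565)<.028)
q=C[h];print(len(q),cv2.minAreaRect(q[:,:2].astype(np.float32)),q.mean(0))
print(local([.449,.1565,.013],np.radians(161.1)))
cv2.imwrite("pics/w3.png",p[:,:,::-1])
E
```

```text
9.65 [0.44930062 0.15534146 0.19530116] 0.046436000488586815 160.9514816779511
3337 ((0.4880143404006958, -0.14833609759807587), (0.1534079611301422, 0.15029287338256836), 24.32756805419922) [ 0.48255523 -0.14996897  0.04776252]
3338 ((0.4872622489929199, -0.1486336588859558), (0.15319350361824036, 0.15000957250595093), 24.248628616333008) [ 0.48274532 -0.149913    0.04778501]
686 ((0.4491502344608307, 0.15652711689472198), (0.02788776531815529, 0.030319802463054657), 70.6001205444336) [0.44839266 0.1567113  0.01779435]
(array([0.0008, 0.001 , 0.1824]), np.float64(-0.0030548474977334372), np.float64(2.8086705774651315))
```

View pics/w3.png

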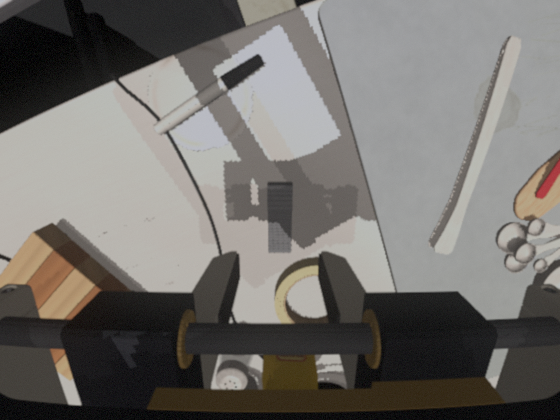

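The wedge is aligned upright in the picture at (280,217), between the fingers' line of closing. The block has not shifted. Two views agree on the grip top at 17.8 mm and its place. Now I grasp.

Request:
{"api": "move_arm", "payload": {"deltas": [0.001,0.001,0.06,0,0,0,0.5,0.001,0.001,0.12,0,0,0,0.5,0.001,0.001,0.16,0,0,0,0.5,0.001,0.001,0.182,0,0,0,0.5,0.001,0.001,0.182,0,0,0,0.5,0.001,0.001,0.182,0,0,0,0.4,0.001,0.001,0.182,0,0,0,0.2,0.001,0.001,0.182,0,0,0,0.1,0.001,0.001,0.182,0,0,0,0,0.001,0.001,0.182,0,0,0,0], "squeeze": 15}}

```text
t: 11.0
tool_pos: [0.4489, 0.1578, 0.0137]
orientation: [0.517, 3.098, -0.0]
force: [-0.1, -1.5, 2.7]
opening: 0.0274
gripper_force: 15.0
```

```bash
python3 - <<'E'
from h import *
s=robot.read_state();print(s["tool_pos"],s["opening"],s["gripper_force"],s["force"])
# tip offset from grip: 73mm along wedge dir; target tip at 30 mm before foot
c=np.array([.487,-.148]);f=np.array([.4116,-.1192]);a=np.radians(-20.8);d=np.array([np.cos(a),np.sin(a)])
g=f-d*(.073+.020);print("pre grip",g,"tip",g+d*.073)
print(local([*g,s["tool_pos"][2]],np.radians(180-20.8)))
E
```

```text
[0.44890022 0.1578123  0.01369169] 0.027438654039616744 14.958307296037674 [-0.10725478 -1.49458936  2.66027192]
pre grip [ 0.32466121 -0.08617505] tip [ 0.39290349 -0.11209786]
(array([ 0.0383, -0.2711, -0.    ]), np.float64(0.03235851941667889), np.float64(2.8109226885916514))
```

The wedge is held: opening 27.4 mm at 15 N. A diagonal approach would end at the edge of the arm's reach. I'll insert square to the block's +y edge (direction −65.8°), which is also clear of the cable. First I lift and carry it to stand before that edge.

Request:
{"api": "move_arm", "payload": {"deltas": [0,0,-0.03,0,0,0,0,0,0,-0.075,0,0,0,0,0.002,-0.03,-0.075,0,0,0.15,0,0.004,-0.07,-0.075,0,0,0.3,0,0.006,-0.11,-0.075,0,0,0.45,0,0.008,-0.15,-0.075,0,0,0.6,0,0.01,-0.19,-0.075,0,0,0.75,0,0.012,-0.203,-0.075,0,0,0.818,0,0.012,-0.203,-0.075,0,0,0.818,0,0.012,-0.203,-0.075,0,0,0.818,0,0.012,-0.203,-0.075,0,0,0.818,0]}}

```text
t: 12.38
tool_pos: [0.3717, -0.0294, 0.0884]
orientation: [-1.703, -2.639, -0.0]
force: [0.3, -0.7, 0.2]
opening: 0.0277
gripper_force: 15.0
```

```bash
python3 - <<'E'
from h import *
s=robot.read_state();print(s["t"],s["tool_pos"],s["opening"],s["gripper_force"],s["force"],s["q"])
l=local([.3716,-.0302,.0137],np.radians(114.2));print(l,Ro.from_rotvec(s["orientation"]).as_matrix()[:,2])
P=pose("wrist");p,d=robot.read_camera("wrist");C=cloud("wrist",d,P)
cv2.imwrite("pics/w4.png",p[:,:,::-1])
E
```

```text
12.375 [ 0.37170883 -0.02942852  0.08841495] 0.027742627897288825 14.955042153596878 [ 0.30835816 -0.65963657  0.24014847] [-2.16972507e-01 -4.18796022e-01  2.24695797e+00  2.27877655e-04
  1.31361227e+00 -6.41551846e-01]
(array([-0.0007, -0.0004,  0.0747]), np.float64(0.0021516753294847923), np.float64(1.9953176811070092)) [-1.29862401e-04  2.54301217e-04 -9.99999959e-01]
```

View pics/w4.png

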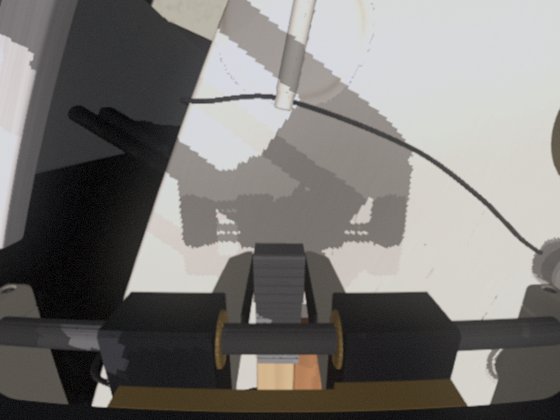

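The wrist view shows the wedge held straight (grip end at (279,250), ramp running down to (278,360)) with the block's edge beyond. The wedge is short of the block, so I lower it.

Request:
{"api": "move_arm", "payload": {"deltas": [-0.0007,-0.0004,0.03,0,0,0,0,-0.0007,-0.0004,0.055,0,0,0,0,-0.0007,-0.0004,0.068,0,0,0,0,-0.0007,-0.0004,0.072,0,0,0,0,-0.0007,-0.0004,0.0735,0,0,0,0,-0.0007,-0.0004,0.0745,0,0,0,0,-0.0007,-0.0004,0.0745,0,0,0,0,-0.0007,-0.0004,0.0745,0,0,0,0]}}

```text
t: 13.42
tool_pos: [0.3717, -0.0312, 0.0143]
orientation: [1.707, 2.637, 0.0]
force: [-0.1, 0.3, -0.9]
opening: 0.0275
gripper_force: 15.0
```

```bash
python3 - <<'E'
from h import *
s=robot.read_state();print(s["t"],s["tool_pos"],s["force"])
z=np.load("scene0.npz");p,d=robot.read_camera("scene");P=(z["R"],z["c"])
C=cloud("scene",d,P);c=p[170:290,200:360,::-1].copy();cv2.imwrite("pics/s5.png",cv2.resize(c,None,fx=5,fy=5,interpolation=cv2.INTER_CUBIC))
a=np.radians(-65.8);dd=np.array([np.cos(a),np.sin(a)]);t=np.array(s["tool_pos"])[:2]+dd*.0736
print("tip",t,proj("scene",[*t,0.001],P),"foot",proj("scene",[.4116,-.1192,0],P))
E
```

```text
13.425 [ 0.37165291 -0.03115997  0.01430827] [-0.09553209  0.26545353 -0.88866679]
tip [ 0.40182325 -0.09829201] [[266.12315097 250.70874302]] foot [[275.87675025 251.16038423]]
```

View pics/s5.png

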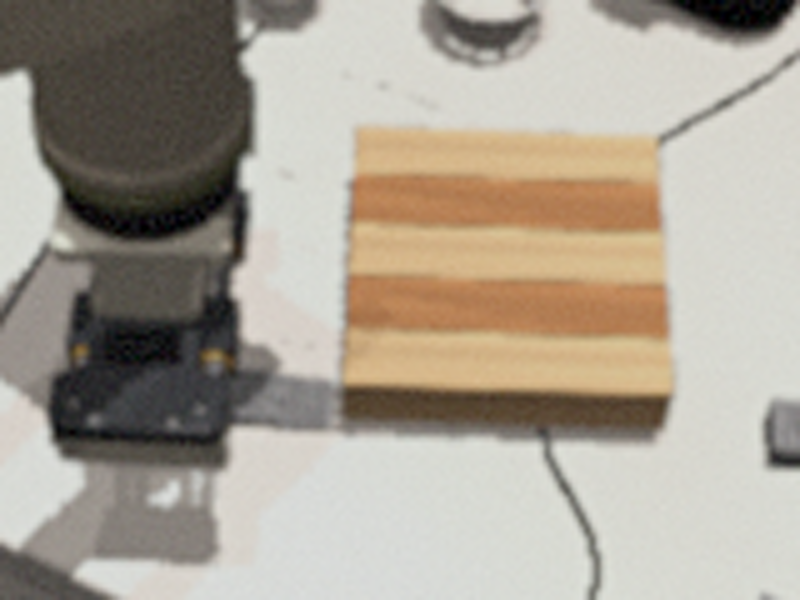

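The crop shows the wedge's thin end at (338,415), just outside the block's left edge near its front corner, lying flat and lined up with the worn foot. I lower it the last half millimetre and slide in 19 mm.

Request:
{"api": "move_arm", "payload": {"deltas": [0,0,0.0006,0,0,0,0,-0.004,0,0.0006,0,0,0,0,-0.008,0,0.0006,0,0,0,0,-0.012,0,0.0006,0,0,0,0,-0.015,0,0.0006,0,0,0,0,-0.017,0,0.0006,0,0,0,0,-0.019,0,0.0006,0,0,0,0,-0.019,0,0.0006,0,0,0,0,-0.019,0,0.0006,0,0,0,0]}}

```text
t: 14.6
tool_pos: [0.3796, -0.0487, 0.0136]
orientation: [1.707, 2.637, 0.0]
force: [-0.9, 1.1, 4.8]
opening: 0.0278
gripper_force: 15.0
```

Request:
{"api": "move_arm", "payload": {"deltas": [-0.001,0,0,0,0,0,0,-0.002,0,0,0,0,0,0,-0.002,0,0,0,0,0,0]}}

```text
t: 14.98
tool_pos: [0.3802, -0.0502, 0.0136]
orientation: [1.707, 2.637, 0.001]
force: [-1.5, 3.3, 6.8]
opening: 0.0284
gripper_force: 15.0
```

Request:
{"api": "move_arm", "payload": {"deltas": [-0.0005,0,0,0,0,0,0,-0.001,0,0,0,0,0,0,-0.001,0,0,0,0,0,0]}}

```text
t: 15.35
tool_pos: [0.3806, -0.051, 0.0136]
orientation: [-1.707, -2.637, -0.001]
force: [-1.7, 3.5, 7.1]
opening: 0.0281
gripper_force: 15.0
```

The 7 N upward is the wedge being pressed on the table, and its friction masks the feel. I ease up 0.6 mm, then go on.

Request:
{"api": "move_arm", "payload": {"deltas": [0,0,-0.0006,0,0,0,0,0,0,-0.0006,0,0,0,0,-0.0005,0,-0.0006,0,0,0,0,-0.001,0,-0.0006,0,0,0,0,-0.001,0,-0.0006,0,0,0,0]}}

```text
t: 15.98
tool_pos: [0.3807, -0.0521, 0.0139]
orientation: [-1.707, -2.637, 0.0]
force: [0.2, -0.2, -0.7]
opening: 0.028
gripper_force: 15.0
```

```bash
python3 - <<'E'
from h import *
f=np.array([.4116,-.1192]);a=np.radians(-65.8);dd=np.array([np.cos(a),np.sin(a)])
F=[]
for c in ["scene","side"]:
    z=np.load(c+"0.npz");p,d=robot.read_camera(c)
    s=robot.read_state();F.append(s["force"])
    for D in (z["d"],d):
        C=cloud(c,D,(z["R"],z["c"]));L=C-np.array([.487,-.1478,0]);a=np.radians(24.2)
        x=L[...,0]*np.cos(a)+L[...,1]*np.sin(a);y=-L[...,0]*np.sin(a)+L[...,1]*np.cos(a)
        m=(abs(x)<.065)&(abs(y)<.065)&(abs(L[...,2]-.047)<.005)
        A=np.c_[x[m],y[m],np.ones(m.sum())];print(c,np.linalg.lstsq(A,L[...,2][m],rcond=None)[0].round(4))
print(s["tool_pos"],np.round(F,2),"tip past foot",(np.array(s["tool_pos"])[:2]-f)@dd+.0736)
E
```

```text
scene [ 0.0002 -0.0009  0.0478]
scene [0.0014 0.0005 0.0479]
side [0.0013 0.0005 0.0471]
side [ 0.0004 -0.0022  0.0472]
[ 0.38075577 -0.05205635  0.01391305] [[ 0.19 -0.48 -0.67]
 [ 0.7  -0.34  0.24]] tip past foot -0.0002868347736746102
```

Request:
{"api": "move_arm", "payload": {"deltas": [-0.0005,0,0,0,0,0,0,-0.001,0,0,0,0,0,0,-0.001,0,0,0,0,0,0]}}

```text
t: 16.45
tool_pos: [0.3811, -0.053, 0.0139]
orientation: [-1.707, -2.637, 0.0]
force: [0.4, 0.3, -0.7]
opening: 0.0275
gripper_force: 15.0
```

Request:
{"api": "move_arm", "payload": {"deltas": [-0.0005,0,0,0,0,0,0,-0.001,0,0,0,0,0,0,-0.001,0,0,0,0,0,0]}}

```text
t: 16.82
tool_pos: [0.3814, -0.0538, 0.0139]
orientation: [-1.707, -2.637, -0.0]
force: [-1.3, 1.4, -1.1]
opening: 0.0279
gripper_force: 15.0
```

Request:
{"api": "move_arm", "payload": {"deltas": [-0.0005,0,0,0,0,0,0,-0.001,0,0,0,0,0,0,-0.001,0,0,0,0,0,0]}}

```text
t: 17.2
tool_pos: [0.3817, -0.0547, 0.0138]
orientation: [-1.707, -2.637, 0.0]
force: [-1.2, 2.7, -0.4]
opening: 0.0281
gripper_force: 15.0
```

The resistance rises from 0 to 1.9 to 2.9 N at just the predicted depth (tip about 2.5 mm past the foot's centre), so the gap is taken up. I let go, rise, and check.

Request:
{"api": "move_arm", "payload": {"deltas": [0,0,0,0,0,0,0.36,0,0,0,0,0,0,0.4,0,0,0,0,0,0,0.45,0,0,0,0,0,0,0.45,0,0,-0.01,0,0,0,0.45,0,0,-0.04,0,0,0,0.45,0.02,0,-0.1,0,0,0,0.45,0.05,0,-0.16,0,0,0,0.3,0.05,0,-0.18,0,0,0,0,0.05,0,-0.18,0,0,0,0,0.05,0,-0.18,0,0,0,0]}}

```text
t: 18.58
tool_pos: [0.361, -0.0093, 0.1929]
orientation: [-1.707, -2.636, 0.001]
force: [0.2, 0.1, -0.2]
opening: 0.0062
gripper_force: 0.0
```

```bash
cat > tilt.py <<'E'
from h import *
def tilt(n=4):
    a=np.radians(24.2)
    for c in ["scene","side"]:
        z=np.load(c+"0.npz");S=[];M=[]
        for i in range(n+1):
            D=robot.read_camera(c)[1] if i else z["d"]
            C=cloud(c,D,(z["R"],z["c"]));L=C-np.array([.487,-.1478,0])
            x=L[...,0]*np.cos(a)+L[...,1]*np.sin(a);y=-L[...,0]*np.sin(a)+L[...,1]*np.cos(a)
            m=(abs(x)<.068)&(abs(y)<.068)&(abs(L[...,2]-.047)<.006)
            A=np.c_[x[m],y[m],np.ones(m.sum())];S.append(np.linalg.lstsq(A,L[...,2][m],rcond=None)[0])
            m=(C[...,2]>0.042)&(C[...,2]<0.054)&(np.hypot(C[...,0]-.488,C[...,1]+.148)<.12);M.append(cv2.minAreaRect(C[m][:,:2].astype(np.float32))[0])
        print(c,"start",S[0].round(4),"now",np.mean(S[1:],0).round(4),"sd",np.std(S[1:],0).round(4),"ctr",np.round(M[0],4),np.mean(M[1:],0).round(4))
E
python3 - <<'E'
from tilt import *
tilt()
s=robot.read_state();print(s["t"],s["tool_pos"],s["force"],s["opening"],np.degrees(local([0,0,0])[2]))
print(local([.4116,-.1192,.0625]))
P=pose("wrist");p,d=robot.read_camera("wrist");C=cloud("wrist",d,P)
h=(C[...,2]>.0145)&(C[...,2]<.022)&(np.hypot(C[...,0]-.382,C[...,1]+.0547)<.028)
q=C[h];print(len(q),cv2.minAreaRect(q[:,:2].astype(np.float32)) if len(q) else 0)
cv2.imwrite("pics/w6.png",p[:,:,::-1])
E
```

```text
scene start [ 0.     -0.001   0.0479] now [ 0.0007 -0.0005  0.0479] sd [0.0002 0.0004 0.    ] ctr [ 0.488  -0.1483] [ 0.4879 -0.1487]
side start [0.0011 0.0006 0.0472] now [ 0.0009 -0.0007  0.0472] sd [0.0007 0.0004 0.    ] ctr [ 0.4886 -0.1495] [ 0.4887 -0.1499]
18.975 [ 0.36124711 -0.00921482  0.19341087] [ 0.07263619 -0.0847854   0.06890149] 0.00042870357621048656 114.1657079460725
(array([-0.121 ,  0.001 ,  0.1308]), None, np.float64(1.992567496529218))
564 ((0.3814234137535095, -0.05473262816667557), (0.027545487508177757, 0.02949581667780876), 23.599275588989258)
```

View pics/w6.png

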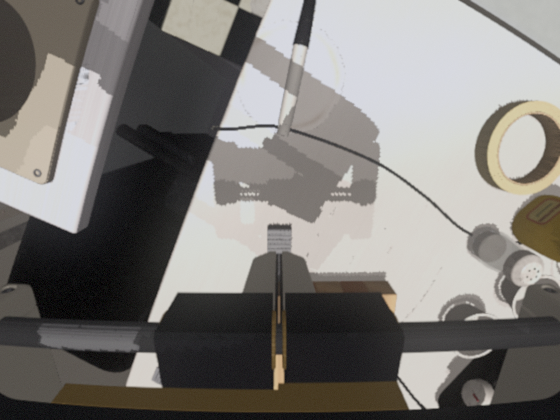

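The view shows the wedge's grip block at (279,238) sticking out beyond the block's edge, and the fingers are free of it. The block is level to about 0.001 rad and has shifted under 0.5 mm; the wedge did not spring back. Now I press over foot B.

Request:
{"api": "move_arm", "payload": {"deltas": [-0.06,0,0,0,0,0,0,-0.121,0.001,0.02,0,0,0,0,-0.121,0.001,0.07,0,0,0,0,-0.121,0.001,0.11,0,0,0,0,-0.121,0.001,0.128,0,0,0,0,-0.121,0.001,0.1315,0,0,0,0,-0.121,0.001,0.1315,0,0,0,0,-0.121,0.001,0.1315,0,0,0,0]}}

```text
t: 20.02
tool_pos: [0.413, -0.1195, 0.0638]
orientation: [1.705, 2.636, 0.001]
force: [0.7, -1.1, -0.3]
opening: 0.0003
gripper_force: 0.0
```

Request:
{"api": "move_arm", "payload": {"deltas": [0,0,0.0005,0,0,0,0,0,0,0.001,0,0,0,0,0,0,0.0015,0,0,0,0,0,0,0.002,0,0,0,0,0,0,0.0025,0,0,0,0,0,0,0.0025,0,0,0,0]}}

```text
t: 20.78
tool_pos: [0.4119, -0.1191, 0.0598]
orientation: [-1.707, -2.637, 0.0]
force: [0.3, 0.0, 0.4]
opening: 0.0005
gripper_force: 0.0
```

Request:
{"api": "move_arm", "payload": {"deltas": [0,0,0.0005,0,0,0,0,0,0,0.001,0,0,0,0,0,0,0.001,0,0,0,0]}}

```text
t: 21.15
tool_pos: [0.412, -0.1192, 0.0593]
orientation: [-1.707, -2.637, 0.0]
force: [-2.4, 0.7, 4.7]
opening: 0.0008
gripper_force: 2.5
```

Request:
{"api": "move_arm", "payload": {"deltas": [0,0,0.0003,0,0,0,0,0,0,0.0005,0,0,0,0,0,0,0.0005,0,0,0,0]}}

```text
t: 21.52
tool_pos: [0.412, -0.1192, 0.0591]
orientation: [-1.707, -2.637, 0.0]
force: [-4.0, 2.6, 10.0]
opening: 0.0008
gripper_force: 5.1
```

It is as firm as corner A was (0.0591 at 10 N against 0.0592 at 11 N). I check the tilt under load, then lift off straight up.

```bash
python3 - <<'E'
from tilt import *
tilt(2);print(robot.read_state()["force"])
E
```

```text
scene start [ 0.     -0.001   0.0479] now [0.0014 0.0002 0.0479] sd [0.0003 0.0002 0.    ] ctr [ 0.488  -0.1483] [ 0.4885 -0.1494]
side start [0.0011 0.0006 0.0472] now [ 0.004  -0.0011  0.0472] sd [0.0013 0.0024 0.0001] ctr [ 0.4886 -0.1495] [ 0.4881 -0.1501]
[-5.06960615  1.7522615  10.70393048]
```

Request:
{"api": "move_arm", "payload": {"deltas": [0,0,-0.0005,0,0,0,0,0,0,-0.001,0,0,0,0,0,0,-0.002,0,0,0,0,0,0,-0.005,0,0,0,0,0,0,-0.05,0,0,0,0,0,0,-0.1,0,0,0,0,0.05,0,-0.14,0,0,0,0,0.09,0,-0.15,0,0,0,0,0.09,0,-0.15,0,0,0,0,0.09,0,-0.15,0,0,0,0]}}

```text
t: 22.98
tool_pos: [0.3753, -0.0373, 0.2083]
orientation: [1.706, 2.638, -0.0]
force: [-0.2, -0.2, -0.0]
opening: 0.0003
gripper_force: 0.0
```

```bash
python3 - <<'E'
from tilt import *
tilt(6)
P=pose("wrist");p,d=robot.read_camera("wrist");C=cloud("wrist",d,P)
h=(C[...,2]>.0145)&(C[...,2]<.022)&(np.hypot(C[...,0]-.382,C[...,1]+.0547)<.028)
q=C[h];print(len(q),cv2.minAreaRect(q[:,:2].astype(np.float32)) if len(q) else 0,robot.read_state()["tool_pos"])
E
```

```text
scene start [ 0.     -0.001   0.0479] now [0.0006 0.0006 0.0479] sd [0.0005 0.0008 0.    ] ctr [ 0.488  -0.1483] [ 0.4877 -0.1488]
side start [0.0011 0.0006 0.0472] now [ 0.0007 -0.0002  0.0472] sd [0.0005 0.0007 0.    ] ctr [ 0.4886 -0.1495] [ 0.4889 -0.1499]
599 ((0.3812952935695648, -0.05532728135585785), (0.02713465690612793, 0.03039601631462574), 24.656312942504883) [ 0.37510615 -0.03708246  0.2084083 ]
```

```bash
python3 -c "
from plant import robot
print(robot.close_job())"
```

```text
the job is handed in; nothing more can be done
None
```

The job is handed in, with no verdict shown: the worn foot was the block's x−/y+ corner, the wedge is in under it and let go, and a re-press with about 10 N was firm, with the block level to about 0.001 rad and shifted about 0.5 mm; I pressed only two of the four corners, as the second one gave.

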